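# Crank up the specimen lift

## Task

Take the loose crank out of its rest, lower it into the round well of the white specimen lift and feel for the hidden hex at the bottom, pressing only lightly (some 5 to 10 N) and turning until it drops fully home. Then wind the crank clockwise, seen from above, until the platform with the glass dish stands at the top of its travel, and let go, leaving the crank standing in the well. Work the lift only through the crank: do not touch the platform or the dish, and leave the other things on the bench where they are.

Things in the scene. Friction and masses are not known exactly. Their poses are not given: they have to be found in the camera images.
- crank: loose steel crank, about 0.28 kg, upright in its rest. Origin: centre of its foot; z up the stem, x towards the knob. The foot is a hexagon bar 24 mm across flats (27.7 over corners), 30 mm long, with a 1 mm chamfer; above it a round stem 13 mm thick up to z = 66 mm, then the bar. Balanced: its centre of mass is on the stem axis, about 47 mm up. Origin stands 8 mm above the bench in the rest
- crank_bar (a point): middle of the crank's level flat bar, right over the stem, 78 mm above the foot; the place to grip, across the bar. The bar is 16 mm wide (y), 24 mm high (z = 66 to 90 mm over the foot) from x = -50 to +29.5 mm, then narrows to an arm 10 mm wide, 12 mm high, out to x = 68 mm
- crank_knob (a point): middle of the black round knob on the bar's end, 58 mm from the stem axis, 20 mm thick, 34 mm tall, top 124 mm above the foot; it does not spin
- rest: fixed grey block 70 x 70 x 30 mm on the bench with a round hole 31 mm wide and 22 mm deep, in which the crank stands loosely. Origin: centre of its underside
- riser: fixed white specimen lift, housing 120 mm (x) by 230 mm (y) by 60 mm high. Origin: centre of its underside; well at y = -70 mm, platform at y = +65 mm. Winding clockwise: first up to 1.05 rad of lost motion (amount not known, 0.1 N m), then the platform rises 20 mm over 1.5 rad (about 0.2 N m) to a hard stop. The drive stays where left
- well (a point): centre of the mouth of the crank well, in the lift's top face 60 mm above the bench: a round funnel 46 mm wide at the top that narrows over 10 mm of depth to an upright bore 30 mm wide, which goes down to 24 mm below the mouth, where the turning drive begins
- socket (a point): mouth of the drive's hex socket, in the well on its axis, 36 mm above the bench: a 45-degree hex lead-in 3 mm deep, then 25.5 mm across flats down to the floor, 20 mm above the bench. The angle given is the lift's; the socket's own is not measured. The foot enters only within about 7 degrees of one of six positions (play then 0.12 rad either way), else it rests 34 mm above the bench
- platform: aluminium plate 90 x 90 x 6 mm on the lift, carrying the dish, moves straight up 20 mm when the drive is wound. Origin: centre of its underside
- platform_top (a point): centre of the platform's upper face: about 68 mm above the bench at the start, 88 mm at the top stop
- dish: closed glass dish 63 mm wide, 14.5 mm high, standing loose on the platform. Origin: centre of its underside
- reagent: small bottle 44 mm wide, 85 mm high on the bench, bystander. Origin: centre of its underside
- slidebox: grey slide box 75 x 100 x 30 mm on the bench, bystander. Origin: centre of its underside
- mouse: black computer mouse, about 70 x 62 mm and 34 mm high, bystander. Origin: at its underside
Mind the look-alikes: they are no part of the job. Leave any green or purple look-alike of the crank alone.

How it is judged:
By the outcome, as a careful person would: the job done as asked, in the order asked, and still so for the second after the job is handed in, with the robot touching nothing.
It also fails if it takes over 72 s, if anything falls off the work surface, if the arm or the gripper's body presses on something with over 40 N, if the wrist force passes 120 N, or if a joint passes its speed limit or range.

## Robot

A 6-joint arm with a two-finger parallel gripper is mounted at the origin on the work surface. World frame = base frame: x ahead of the robot, y to its left, z up, the work surface at z = 0. Lengths are in m, angles in degrees, forces in N, time in s.
With the tool pointing down it reaches from about 0.375 to 0.75 m from the base axis. Payload 9 kg.
Tool frame: the origin (TCP) lies where the fingers leave the gripper's body, on its centre line; the fingertips stand 73 mm ahead of it and the grasp point (between the pads) lies 54 mm ahead of it (robot.tip_reach is the distance from the TCP to the fingertips, in m); z points along the fingers, y is the line along which they close (so a half turn about z gives the same grasp; the last joint's range is limited). The gripper opens to 85 mm and grips with 20 to 120 N. Pads are 22 mm wide; open, the fingers measure 114 mm over their backs; the gripper's body (76 mm by 85 mm) begins 54 mm behind the grasp point. The pads swing forward as they close: fully open they stand 13 mm farther back than shut.
Start: joints at [57.657, 5.964, 5.575, 89.605, 0, 77.527], TCP at [0.204, 0.564, 0.304] pointing down, gripper open.
Joint ranges: [-171.21, 171.21], [-48.23, 106.86], [-62.78, 66.21], [-105.2, 120.99], [-86.42, 89.51], [-180, 180]. Speed limits (degrees/s): [127.2, 127.2, 147.25, 180, 180, 180].

## Interface

Orientations are given as [roll, pitch, yaw] about the fixed x, y, z axes, in that order (R = Rz(yaw) Ry(pitch) Rx(roll)).
In Python, from plant import robot gives the robot as it stands. Calls block until the motion is done:
- robot.move_pose(position, orientation): joint-space move of the TCP to a pose.
- robot.line_to(position, vel=0.15, rotation=None, guard=None): straight line of the TCP; rotation=None keeps the orientation; vel is the mean speed in m/s. With guard (N) it stops when the force on the tool has changed by that much, and returns True; else False.
- robot.goto_joints(angles): joint-space move.
- robot.set_gripper(opening): finger opening in m; the grip force is fixed at half the most; returns when the fingers have stopped.
- robot.pause(seconds).
- robot.ik(position, orientation): joint angles nearest the present ones, or None.
- robot.observe(): the state.
- robot.grab_frame(name): name is "scene" or "top" or "wrist"; returns the picture (480x640x3 uint8, blue, green, red); there is no depth.
- robot.get_calibration(name): a dict with "vertical_fov" (degrees; the focal length in pixels is half the picture's height over the tangent of half this angle, whatever the lens; pixels are square), "cx", "cy" (the principal point, pixels), "k1" (the pictures are not rectified: a ray, as slopes to the right and down, at radius r is drawn at 1 + k1 r^2 times it, then the intrinsics apply), "rvec" (rotation vector, rad) and "tvec" (3), from world to camera coordinates, as OpenCV has them. Camera axes: x right, y down, z forward; pixel columns grow to the right and rows downward; lengths in m; the calibration is good to about 2 mm. A picture is of the moment at which its call begins: read the wrist's pose just before it. get_calibration takes no time and is no camera call; for the wrist camera it gives the pose at the moment of the call.
A pose or a line that the arm cannot do raises robot.IKError and nothing moves.
- robot.job_done(): hands the job in; it is judged then, once.
The state is a dict: "time": time; "q": joint angles; "qvel": joint speeds; "joint_torque": joint torques, N m; "tool_pos": TCP position; "tcp_rot": TCP orientation; "ft_force": force on the tool from outside, world axes, zero at the start; "torque": the same for the moment, N m; "gripper_width": finger opening in m; "gripper_force": force on a finger pad.
Only numpy, scipy, OpenCV 4.12 (cv2) and the standard library are available. Lean on these libraries where they do the work, as an engineer would, in place of code of your own. Each camera call takes 0.05 s, during which the arm holds its last target. There are 200 camera calls.

## Working session

There is one attempt and no reset: what is moved stays moved. The work goes in short steps, each a Python script; the robot and the scene stay as the last script left them, time stands still between calls to the robot, and variables do not carry over. Pictures are saved under pics/ and viewed, at most 10 in all, crops included, and the job is handed in when it is done.

```bash
mkdir -p pics; ls; cat > h.py <<'E'
import numpy as np, cv2
from plant import robot
def cal(n):
    c=robot.get_calibration(n); f=240/np.tan(np.radians(c["vertical_fov"])/2)
    R=cv2.Rodrigues(np.array(c["rvec"],float))[0]; return c,f,R,np.array(c["tvec"],float).ravel()
def ray(n,u,v,C=None):
    c,f,R,t=C or cal(n)
    d=np.array([(u-c["cx"])/f,(v-c["cy"])/f]); s=d.copy()
    for _ in range(20): s=d/(1+c["k1"]*(s@s))
    return -R.T@t, R.T@np.array([s[0],s[1],1])
def onz(n,u,v,z,C=None):
    o,d=ray(n,u,v,C); return (o+d*(z-o[2])/d[2])[:2]
def proj(n,p,C=None):
    c,f,R,t=C or cal(n); q=R@np.array(p)+t; s=q[:2]/q[2]; s=s*(1+c["k1"]*(s@s)); return np.array([c["cx"],c["cy"]])+f*s
E
python3 - <<'E'
from h import *
for n in("scene","top"):
    cv2.imwrite(f"pics/{n}0.png",robot.grab_frame(n))
    C=cal(n); print(n,C[0]["vertical_fov"],-C[2].T@C[3])
print(robot.observe())
E
```

```text
pics
scene 50.26321621022298 [ 0.99816694 -0.7538316   0.66989136]
top 47.89488498389155 [ 0.38455364 -0.10614814  1.26552399]
{'time': 0.1, 'q': array([ 5.76555991e+01,  5.99554909e+00,  5.53294258e+00,  8.96057646e+01,
       -2.58777206e-04,  7.75266586e+01]), 'qvel': array([ 0.00797472, -0.07676992,  0.17853132,  0.10842104,  0.01213083,
       -0.00218515]), 'joint_torque': array([ 5.44941882e-03, -5.58210433e+01,  5.04716778e+01,  1.32008138e-02,
       -3.03430024e-04,  1.28018854e-05]), 'tool_pos': array([0.20381873, 0.56409464, 0.30321016]), 'tcp_rot': array([-1.79933187e+02, -1.45144944e-02,  1.60128932e+02]), 'ft_force': array([0.83453642, 0.00179917, 1.03903624]), 'torque': array([-0.00362887,  0.00933927,  0.00660131]), 'gripper_force': 0.0, 'gripper_width': 0.08535084690502608}
```

View pics/scene0.png

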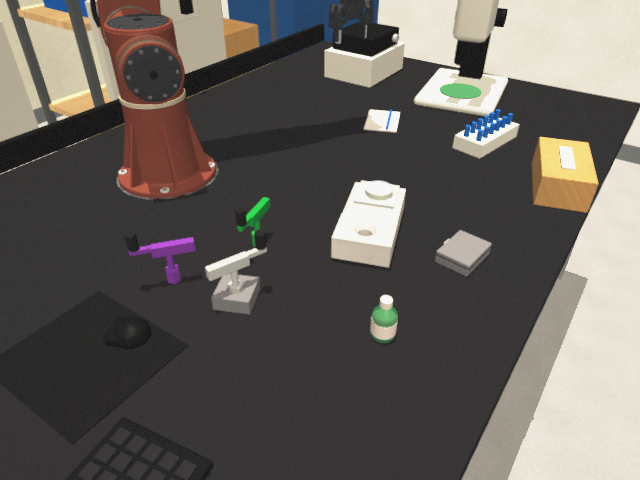

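View pics/top0.png

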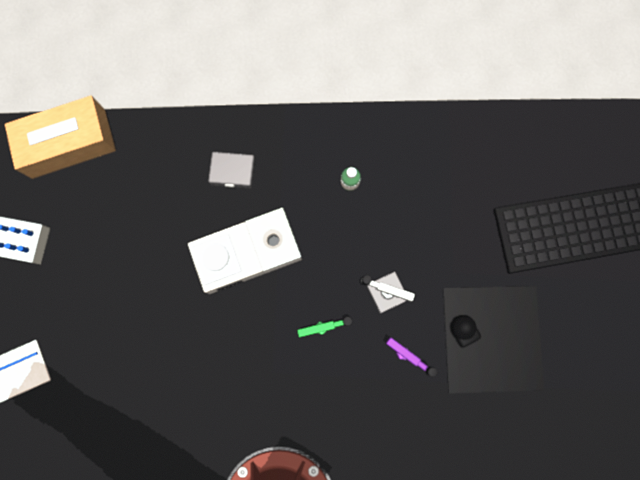

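Crank candidates in the top image are the steel one in the grey rest (390,290), the green look-alike (322,328) and the purple look-alike (408,355). I choose the steel one. The lift is at (245,250) with its well at (273,240), knob towards (367,280). Next is a close crop.

```bash
python3 - <<'E'
from h import *
im=cv2.imread("pics/top0.png")
a=cv2.resize(im[255:335,345:445],None,fx=4,fy=4,interpolation=cv2.INTER_CUBIC)
b=cv2.resize(im[205:285,230:330],None,fx=4,fy=4,interpolation=cv2.INTER_CUBIC)
cv2.imwrite("pics/crop1.png",np.hstack([a,b]))
C=cal("top")
g=cv2.cvtColor(im,cv2.COLOR_BGR2GRAY)
def blob(m,u,v):
    n,l,s,c=cv2.connectedComponentsWithStats(m.astype(np.uint8)); k=l[v,u]; return (l==k),s[k],c[k]
m,s,c=blob(g>225,400,292); print("bar",s,c); 
ys,xs=np.nonzero(m); P=np.array([onz("top",x,y,.098,C) for x,y in zip(xs,ys)],dtype=np.float32)
r=cv2.minAreaRect(P); print("bar rect",r, P.mean(0)); print("knob top",onz("top",366,280,.132,C))
m,s,c=blob(g>150,240,230); print("lift",s)
ys,xs=np.nonzero(m); P=np.array([onz("top",x,y,.06,C) for x,y in zip(xs,ys)],dtype=np.float32)
r=cv2.minAreaRect(P); print("lift rect",r); print("well px",onz("top",273,240,.06,C))
print("rest px",onz("top",389,292,.03,C))
for n,u,v,z in(("green",322,328,.08),("gknob",348,321,.1),("purple",408,355,.08),("bottle",350,175,.085)): print(n,onz("top",u,v,z,C))
E
```

```text
bar [370 281  44  20 306] [392.90849673 290.00980392]
bar rect ((0.47206243872642517, -0.25928497314453125), (0.09717829525470734, 0.01661018840968609), 69.51316833496094) [ 0.4706135  -0.26186278]
knob top [ 0.49031682 -0.20162408]
lift [ 188  208  113   85 5394]
lift rect ((0.5713090896606445, 0.0666629821062088), (0.12433695793151855, 0.23232951760292053), 19.483102798461914)
well px [ 5.92061731e-01 -2.43987324e-04]
rest px [ 0.47126547 -0.2618348 ]
green [ 0.39266857 -0.10714024]
gknob [ 0.40625356 -0.16297847]
purple [ 0.33111835 -0.29130879]
bottle [ 0.73332697 -0.17758722]
```

View pics/crop1.png

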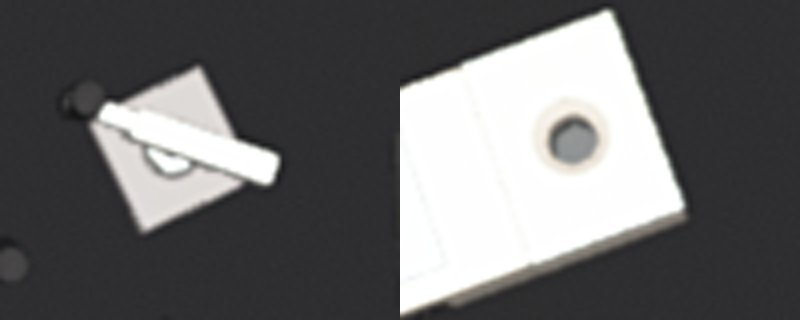

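The crop confirms the white steel crank in the rest, with its knob at crop (85,98) and bar end at (275,170). The well funnel is centred at crop (570,140), i.e. top pixel (272.5,240). I'll hover over the crank and look with the wrist camera.

```bash
python3 - <<'E'
from h import *
q=robot.ik([.472,-.257,.27],[180,0,-110.5]); q=np.array(q)
print(q)
if q[5]>100: q[5]-=360
robot.goto_joints(q)
o=robot.observe(); print(o["time"],o["q"].round(1),o["tool_pos"],o["tcp_rot"])
C=cal("wrist"); im=robot.grab_frame("wrist"); cv2.imwrite("pics/w1.png",im)
np.savez("w1.npz",R=C[2],t=C[3]); print(C[0],-C[2].T@C[3])
for p in([.472,-.257,.098],[.4925,-.2026,.132],[.4545,-.304,.098]): print(proj("wrist",p,C))
E
```

```text
[ -42.52215586   -5.23359615   -9.19035148   86.04324467    0.
 -112.02215586]
3.1333 [ -42.5   -5.2   -9.2   86.     0.  -112. ] [ 0.47223501 -0.25660228  0.27005574] [-1.79994348e+02  3.99515480e-03 -1.10475045e+02]
{'vertical_fov': 59.28271295486773, 'cx': 322.7226544924715, 'cy': 239.72815122298317, 'k1': -0.04679476856921946, 'rvec': array([-0.54289659, -3.00748075, -0.44618331]), 'tvec': array([0.53195927, 0.04440457, 0.36825027])} [ 0.44578454 -0.32597226  0.339969  ]
[322.3738761  240.25233525]
[321.98111274 356.27869818]
[322.27478781 155.54109691]
```

View pics/w1.png

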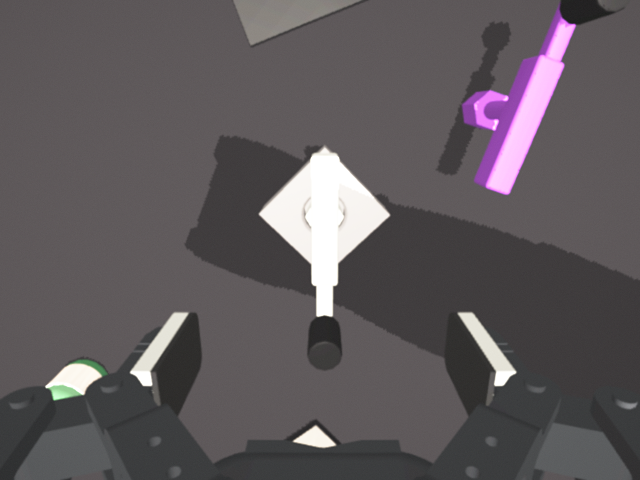

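The wrist view shows the steel crank with its bar end at (323.5,153), the step to the arm at (324.5,285) and the knob top near (325,350). That is within about 1 mm of the estimate. Nothing lies between the open fingers but the bar. I'll grip it, lift it and hover over the well.

```bash
python3 - <<'E'
from h import *
C=cal("wrist")
a=onz("wrist",323.5,154,.098,C); b=onz("wrist",324.5,285,.098,C); d=(b-a)/np.linalg.norm(b-a)
print(np.linalg.norm(b-a)); s=(a+.05*d+b-.0295*d)/2; yaw=np.degrees(np.arctan2(d[1],d[0])); print("stem",s,yaw)
y=yaw-180
robot.line_to([*s,.20],vel=.2,rotation=[180,0,y])
print(robot.line_to([*s,.139],vel=.1,guard=15))
robot.set_gripper(0.0)
o=robot.observe(); print(o["time"],o["tool_pos"],o["tcp_rot"],o["gripper_width"],o["gripper_force"],o["ft_force"])
robot.line_to([*s,.28],vel=.15)
robot.pause(.2);o=robot.observe(); print("lifted",o["ft_force"],o["torque"],o["gripper_width"])
w=np.array([.592,0.])
q=np.array(robot.ik([*w,.28],[180,0,-60])); print(q)   
yaw2=-60-( -140-q[5]); print(yaw2)
q[5]=-140
robot.goto_joints(q)
robot.pause(.2)
o=robot.observe(); print(o["time"],o["q"].round(1),o["tool_pos"],o["tcp_rot"],o["ft_force"],o["torque"])
C=cal("wrist"); cv2.imwrite("pics/w2.png",robot.grab_frame("wrist"))
print(proj("wrist",[*w,.06],C),proj("wrist",[*w,.036],C))
E
```

```text
0.08002407357556172
stem [ 0.47074472 -0.25732639] 70.00674049268056
False
5.0833 [ 0.47091345 -0.25747872  0.13928772] [-1.79967700e+02 -1.34225734e-02 -1.09992377e+02] 0.015278751648972024 59.15925085544586 [ 0.61684521 -0.44829177  2.72828383]
lifted [ 0.8120597   0.40930292 -2.69176507] [ 0.02807878 -0.07310057  0.00198266] 0.015009411999733012
[ -12.64554384    4.34316958    1.37857689   87.03540731    0.
 -132.64554384]
-52.64554384488321
7.675 [ -12.8    4.3    1.4   87.    -0.  -140. ] [ 0.59187921 -0.00130627  0.28008053] [ 1.79997734e+02 -8.61263246e-03 -5.27875470e+01] [-0.73660922  0.3389757  -1.55456374] [-0.02032376 -0.00079676 -0.01979996]
[321.01667806 222.10701345] [321.14437605 214.26537692]
```

View pics/w2.png

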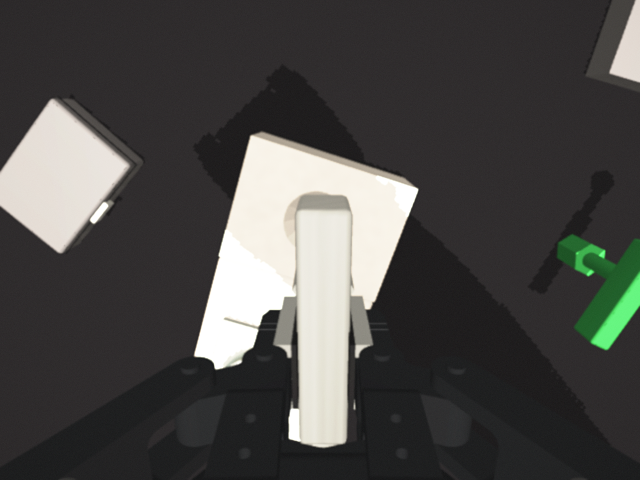

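The bar hides most of the well, with only the funnel's left edge at (284,219) and top edge at (315,191) showing. I'll shift sideways for a clear look, and use the bar seen in hand to check the stem position in the grip.

```bash
python3 - <<'E'
from h import *
p=robot.observe()["tool_pos"]; C=cal("wrist")
right=C[2][0]; n=p+right*.075; n[2]=.26
im=cv2.imread("pics/w2.png")
# bar rear end at its top face height, relative to the tool
e=onz("wrist",324.5,196.5,p[2]-.054+.012,C)-p[:2]; up=-C[2][1]; print("rear end dist",e@up[:2]/np.linalg.norm(up[:2]),"lateral",e@right[:2])
robot.line_to(n,vel=.2); robot.pause(.2)
C=cal("wrist"); im=robot.grab_frame("wrist"); cv2.imwrite("pics/w3.png",im)
u,v=proj("wrist",[.592,0,.06],C); print(u,v,robot.observe()["tool_pos"],robot.observe()["time"])
u,v=int(u),int(v)
cv2.imwrite("pics/w3c.png",cv2.resize(im[max(v-70,0):v+70,max(u-70,0):u+70],None,fx=4,fy=4)); print("crop origin",max(u-70,0),max(v-70,0))
E
```

```text
rear end dist 0.051999366669310994 lateral 0.0008326444808596477
209.62090777410114 229.25651654542554 [ 0.53266453 -0.04615667  0.26019646] 8.5167
crop origin 139 159
```

View pics/w3c.png

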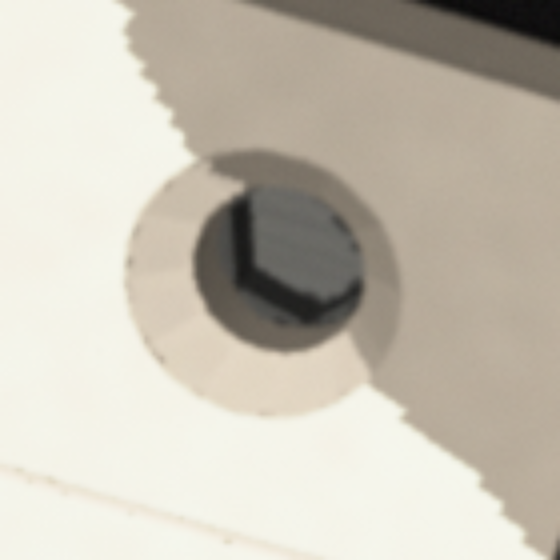

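The clear view shows the funnel circle centred at full-image pixel (204.9,229.8). The dark hex socket inside it has one edge nearly vertical in the picture, so nearly parallel to the bar. The camera bias cancels between bar and well, so I'll move relative to the bar and lower under a light guard.

```bash
python3 - <<'E'
from h import *
C=cal("wrist"); W=onz("wrist",204.9,229.8,.06,C)
a=onz("wrist",139+60,159+50,.036,C); b=onz("wrist",139+60.6,159+69,.036,C); c=onz("wrist",139+77.5,159+79.5,.036,C)
ang=lambda d:np.degrees(np.arctan2(d[1],d[0]))%60
o=robot.observe(); print("W",W,"edges mod60",ang(b-a),ang(c-b),"bar mod60",o["tcp_rot"][2]%60)
T=W+C[2][1][:2]*.002-C[2][0][:2]*.00083; print("target",T)
robot.line_to([*T,.26],vel=.2); robot.line_to([*T,.20],vel=.15); robot.pause(.3)
f0=robot.observe()["ft_force"]; print("f0",f0)
g=robot.line_to([*T,.160],vel=.03,guard=6); robot.pause(.2)
o=robot.observe(); print(g,o["time"],o["tool_pos"]-[*T,0],o["tcp_rot"],o["ft_force"]-f0,o["torque"])
np.savez("st.npz",T=T,f0=f0)
E
```

```text
W [0.59419904 0.00224275] edges mod60 4.366855506185843 3.3342594690354304 bar mod60 7.394245164058894
target [0.59369584 0.00426752]
f0 [ 0.15589441 -0.46960452 -2.76764099]
True 10.8833 [-7.06668409e-05 -2.49121605e-04  1.78714354e-01] [ 1.79953680e+02  1.35887402e-02 -5.26605250e+01] [ 5.51375326 -2.20982795 -1.61938125] [-0.61569408 -1.35500224 -0.04194562]
```

It has entered the bore and is touching the wall sideways. I'll shift to null the side force and keep lowering.

```bash
cat >> h.py <<'E'
def comply(f0,xy,z,rot=None,n=6,k=.00012,tol=1.5):
    for _ in range(n):
        f=robot.observe()["ft_force"]-f0
        if np.hypot(*f[:2])<tol: break
        xy=xy+np.clip(k*f[:2],-.0006,.0006)
        robot.line_to([*xy,z],vel=.02,rotation=rot); robot.pause(.08)
    return xy
E
python3 - <<'E'
from h import *
s=np.load("st.npz"); xy=s["T"]; f0=s["f0"]; z=robot.observe()["tool_pos"][2]
for i in range(8):
    xy=comply(f0,xy,z)
    g=robot.line_to([*xy,max(z-.008,.1645)],vel=.03,guard=5); robot.pause(.1)
    o=robot.observe(); z=o["tool_pos"][2]; f=o["ft_force"]-f0
    print(g,round(o["time"],2),xy-s["T"],round(z,5),f.round(1),o["torque"].round(2))
    if f[2]>4 or z<.1652: break
np.savez("st.npz",T=xy,f0=f0)
E
```

```text
False 12.4 [ 0.00090874 -0.0007424 ] 0.17059 [ 0.5 -1.  -0.9] [-0.42 -0.1  -0.06]
True 12.8 [ 0.00090874 -0.0007424 ] 0.16402 [ 1.2 -0.4  7.6] [-0.13 -0.37 -0.04]
```

The foot now rests on the lead-in with 7.6 N. I'll search by turning clockwise in small steps under light pressure.

```bash
python3 - <<'E'
from h import *
s=np.load("st.npz"); xy=s["T"]; f0=s["f0"]; o=robot.observe(); z=zc=o["tool_pos"][2]; yaw=o["tcp_rot"][2]
for i in range(17):
    if i: 
        yaw-=4; robot.line_to([*xy,z],vel=.05,rotation=[180,0,yaw])
    robot.pause(.05)
    f=robot.observe()["ft_force"]-f0
    if f[2]<5: robot.line_to([*xy,z-.004],vel=.015,guard=max(2,7-f[2]))
    elif f[2]>9: robot.line_to([*xy,z+.0003],vel=.01)
    if np.hypot(*f[:2])>3: xy=xy+np.clip(.00008*f[:2],-.0004,.0004)
    o=robot.observe(); z=o["tool_pos"][2]; f2=o["ft_force"]-f0
    print(round(o["time"],2),round(yaw,1),round(o["q"][5],1),round(z,5),f.round(1),f2.round(1),o["torque"].round(2))
    if z<zc-.003: break
np.savez("st.npz",T=xy,f0=f0,yaw=yaw)
E
```

```text
12.85 -52.7 -139.6 0.16405 [1.  0.3 7.7] [1.  0.3 7.7] [-0.09 -0.34 -0.06]
13.15 -56.7 -135.7 0.16405 [ 1.9 -1.2  5.3] [ 1.9 -1.2  5.3] [-0.48 -0.36 -0.01]
13.66 -60.7 -131.7 0.16328 [ 1.3 -2.8  4.1] [ 0.9 -1.   2.8] [-0.51 -0.42 -0.05]
14.17 -64.7 -127.7 0.16269 [ 2.2 -4.2  2.1] [-0.5 -0.5  7. ] [-0.34  0.05  0.03]
14.68 -68.7 -123.7 0.16238 [ 1.  -3.5  4.6] [-2.2 -1.   8. ] [-0.26  0.31  0.02]
14.97 -72.7 -119.8 0.16241 [-0.2 -2.3  6.4] [-0.2 -2.3  6.4] [-0.67  0.05  0.02]
15.69 -76.7 -115.7 0.15784 [-0. -2.  4.] [ 1.7 -2.9 -1.5] [-1.05 -0.67 -0.06]
```

It is dropping in, so I'll continue down and null the side forces.

```bash
python3 - <<'E'
from h import *
s=np.load("st.npz"); xy=s["T"]; f0=s["f0"]; yaw=float(s["yaw"]); z=robot.observe()["tool_pos"][2]
for i in range(8):
    xy=comply(f0,xy,z,n=4)
    g=robot.line_to([*xy,z-.005],vel=.02,guard=7); robot.pause(.1)
    o=robot.observe(); z=o["tool_pos"][2]; f=o["ft_force"]-f0
    print(g,round(o["time"],2),xy-s["T"],round(z,5),f.round(1),o["torque"].round(2))
    if f[2]>5: break
np.savez("st.npz",T=xy,f0=f0,yaw=yaw)
E
```

```text
False 16.86 [ 0.00027665 -0.00058131] 0.15271 [-0.4 -0.8 -0.9] [-0.33  0.01  0.01]
True 17.18 [ 0.00027665 -0.00058131] 0.15121 [-0.5  0.3  8.5] [-0.03  0.3   0.04]
```

Seated: TCP z is 0.1512, so the foot is at about 20 mm, fully home. Now I'll ease the pressure and wind clockwise, watching the torque.

```bash
python3 - <<'E'
from h import *
s=np.load("st.npz"); xy=s["T"]; f0=s["f0"]; yaw=float(s["yaw"]); z=robot.observe()["tool_pos"][2]+.0002
rise=None; log=[]
for i in range(60):
    step=2 if rise is not None and rise-yaw>74 else 4
    yaw-=step; robot.line_to([*xy,z],vel=.05,rotation=[180,0,yaw]); robot.pause(.05)
    o=robot.observe(); f=o["ft_force"]-f0; t=o["torque"][2]
    if np.hypot(*f[:2])>3: xy=xy+np.clip(.00006*f[:2],-.0003,.0003)
    if f[2]>9: z+=.0001
    if rise is None and t>.16: rise=yaw
    if i%3==0 or step==2: print(round(o["time"],1),round(yaw,1),round(o["tcp_rot"][2],1),round(o["q"][5],1),round(z,4),f.round(1),round(t,3))
    if t>.5 or np.linalg.norm(f)>30 or o["time"]>50: print("stop",yaw,t,f,rise); break
np.savez("st.npz",T=xy,f0=f0,yaw=yaw)
cv2.imwrite("pics/s2.png",robot.grab_frame("scene"))
E
```

```text
17.5 -80.7 -80.5 -111.8 0.1514 [0.2 1.8 0.2] 0.047
18.4 -92.7 -92.5 -99.9 0.1514 [-1.6 -0.5  0.7] 0.011
19.3 -104.7 -104.5 -87.9 0.1514 [-2.7 -0.5  0.6] -0.002
20.2 -116.7 -116.5 -75.9 0.1514 [-2.6 -0.2  0.4] -0.002
21.1 -128.7 -128.5 -63.9 0.1514 [-3.   0.8 -0.8] -0.002
22.0 -140.7 -140.5 -51.9 0.1514 [-2.1  2.  -2. ] -0.026
22.9 -152.7 -152.5 -39.9 0.1514 [-1.3  1.8 -2.2] 0.018
23.8 -164.7 -164.5 -27.9 0.1514 [-1.2  2.  -4.1] 0.013
24.7 -176.7 -176.5 -15.9 0.1514 [-0.7  2.4 -4.2] 0.038
25.6 -188.7 171.5 -3.8 0.1514 [ 0.3  1.9 -4.1] 0.073
26.5 -200.7 159.5 8.1 0.1514 [ 0.8  3.1 -2.7] 0.53
stop -200.65424136099384 0.5299785252639765 [ 0.83214828  3.13098468 -2.74180007] -200.65424136099384
```

```bash
python3 - <<'E'
from h import *
a=cv2.imread("pics/scene0.png")[160:280,310:430]; b=cv2.imread("pics/s2.png")[160:280,310:430]
cv2.imwrite("pics/cmp.png",np.hstack([cv2.resize(x,None,fx=3.3,fy=3.3,interpolation=cv2.INTER_CUBIC) for x in(a,b)]))
w=np.array([.5942,.0022]); c=w+.135*np.array([-np.sin(np.radians(19.7)),np.cos(np.radians(19.7))])
for z in(.068,.088): print(z,[((proj("scene",[*(c+np.array([i,j])@np.array([[.942,.337],[-.337,.942]])*.045),z])-[310,160])*3.3).round() for i,j in((1,-1),(1,1),(-1,1),(-1,-1))])
E
```

```text
0.068 [array([273., 152.]), array([292.,  84.]), array([164.,  66.]), array([138., 132.])]
0.088 [array([276., 126.]), array([294.,  58.]), array([166.,  42.]), array([139., 107.])]
```

View pics/cmp.png

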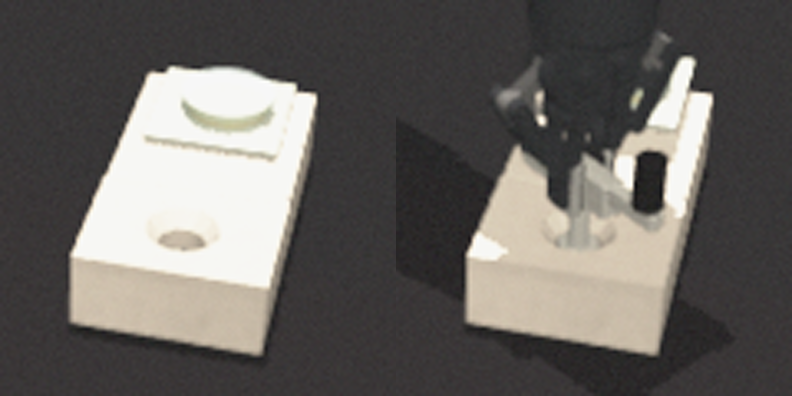

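The left half is before, the right half now. The platform's rear-right corner is at (690,60), against a prediction of (690,58) at the top stop and (688,84) at the start, so it is up. I'll nudge once more to confirm the hard stop, then relax, release and retreat.

```bash
python3 - <<'E'
from h import *
s=np.load("st.npz"); xy=s["T"]; yaw=float(s["yaw"]); z=robot.observe()["tool_pos"][2]
for d in (-2,-3,0):
    robot.line_to([*xy,z],vel=.03,rotation=[180,0,yaw+d]); robot.pause(.1)
    o=robot.observe(); print(d,o["torque"].round(2),o["ft_force"].round(1),o["tcp_rot"][2])
robot.set_gripper(.05); robot.pause(.2)
robot.line_to([*xy,z+.05],vel=.06); robot.line_to([*xy,.32],vel=.2)
robot.line_to([.45,-.15,.32],vel=.2)
o=robot.observe(); print(o["time"],o["ft_force"])
robot.pause(.3)
im=robot.grab_frame("scene"); t=robot.grab_frame("top")
r=lambda x:cv2.resize(x,(400,400),interpolation=cv2.INTER_CUBIC)
cv2.imwrite("pics/fin.png",np.hstack([r(im[150:290,300:440]),r(t[190:310,180:300])]))
E
```

```text
-2 [ 0.62 -0.27  0.79] [ 0.4  2.3 -6.6] 157.4354370752196
-3 [ 0.64 -0.26  0.98] [ 1.2  3.1 -5.8] 156.37694792242655
0 [ 0.66 -0.23  0.4 ] [ 0.1  2.7 -7.7] 159.25655415266272
31.1333 [ 0.10852923 -1.10767062 -1.13158369]
```

View pics/fin.png

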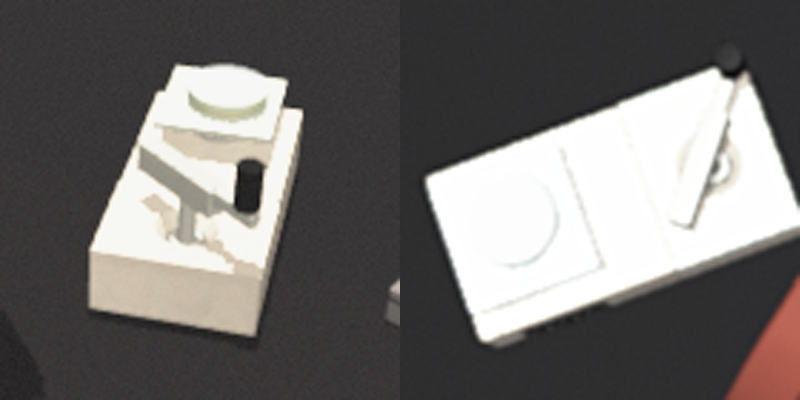

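The platform is raised with the dish on it, and the crank stands upright in the well, released. The torque reached 0.98 N m against the hard stop, well above the 0.2 N m of normal winding. I'm handing it in.

```bash
python3 -c "
from plant import robot
print(robot.job_done())"
```

```text
the job is handed in; nothing more can be done
None
```

The job is handed in at about 31 s: the crank dropped fully home in the hex, I wound it clockwise to the hard stop with the platform and dish at the top, and it is released and standing in the well.

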